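# Grease the drive gear of a copier roller unit and snap its cover on

### The job

Take the upright brush out of the steel tray, dip its bristle end well down into the open aluminium grease pot, then touch the bristle end down on the middle of the white gear inside the black roller unit. Stand the brush upright in its tray again and let go; after that pick up the grey cover and push it straight down over the unit's two snap hooks until it lies flush and both hooks have clicked over it. Do not tip or shift the pot, and leave the jar, the screwdriver and the carton where they are.

Things in the scene. Friction and masses are not known exactly. Their poses are not given: they have to be found in the camera images.
- brush_center (a point): Centre (half-way up) of the loose upright dab brush, round and rigid, 132 mm tall, 0.06 kg; z up the brush. From its bristle end: bristles 30 mm diameter (to 28 mm), steel ferrule 32 mm (to 45 mm), neck 18 mm (to 72 mm), wooden grip 24 mm diameter (72 to 132 mm). Stands on its flat bristle end in the tray. Grip it 30 to 45 mm above this point.
- brush_tip (a point): Centre of the brush's flat bristle end, 66 mm below brush_center; z up the brush.
- brush: The brush as a body; origin at the centre of the flat bristle end.
- tray_in (a point): Centre of the inner floor of the square steel tray, fixed to the table, 110 x 110 mm outside, walls 4 mm thick and 14 mm high; this floor is 4 mm above the table.
- pot_rim (a point): Centre of the mouth of the open round aluminium grease pot (modelled empty): 74 mm outer diameter, 68 mm inner, 55 mm tall, inner floor 50 mm below this point; loose, 0.3 kg. Dip the bristle end about 20 to 30 mm below the rim.
- pot: The grease pot; origin at the centre of its underside.
- bay_rim (a point): Centre of the open top of the black roller unit's gear bay, level with the unit's top face, on which the cover rests. Unit fixed to the table, 96 mm (x) by 164 mm (y), 60 mm high; bay 76 mm (x) by 96 mm (y). x across, y along the line through both snap hooks, z up. A rubber roller (38 mm diameter) sticks out about 100 mm from its +x side.
- gear_top (a point): Centre of the flat upper face of the white plastic gear lying in the bay, about 60 mm diameter, 15 mm below bay_rim and directly under it.
- gear: The gear, fixed; origin at the centre of its underside, 18 mm below its upper face.
- cover_center (a point): Centre of the loose grey cover, half-way up its 46 mm height: plate 80 mm (x) by 130 mm (y), 10 mm thick, a notch 28 mm wide and 8 mm deep in the middle of each short end; on it a ridge 16 mm (x) by 60 mm (y), 36 mm high, gripped across x. Lies ridge up on the table. 0.12 kg. Seated, this point is 23 mm above bay_rim.
- cover: The cover as a body; origin at the centre of its underside. Half a turn about z makes no difference. Seated, its y lies along bay_rim's y with a hook in each notch; pushing it on takes about 10 to 20 N.
- hook_left (a joint): Outward deflection (m) of the springy snap hook at y = +59 mm of the unit, 16 mm wide, reaching 35 mm above bay_rim; its barb points to the middle, overhangs 5 mm, has a steep sloping top that leads the cover in and locks 12 mm above bay_rim. 0 at rest, limit 0.010; about 3 mm as the cover passes, then back to 0 with the click.
- hook_right (a joint): The same for the like snap hook at y = -59 mm of the unit.
- jar: Bystander: closed white jar with black lid, 60 mm diameter, 75 mm tall, loose; origin at the centre of its underside.
- screwdriver: Bystander: black-handled screwdriver lying on the table, loose; origin on its underside near its middle, x along it to the blade.
- carton: Bystander: cardboard carton 70 x 100 x 45 mm, loose; origin at the centre of its underside.
Not all that is in view belongs to the job. What is meant by the part that bears tray_in is not blue or turquoise, and is the larger of those in its own colour.

How it is judged:
On the way, in this order (a step that is already met when the one before it is completed fails the run):
1. the held brush's bristle end is dipped at least 12 mm below the pot's rim, inside the pot (contact force between the fingers and brush above 0.5 N and horizontal distance between brush_tip and pot_rim below 0.028 m and z of brush_tip in the frame of pot_rim below -0.012 m), for 0.1 s.
2. the held brush's bristle end touches the gear's upper face, within 18 mm of its centre (contact force between the fingers and brush above 0.5 N and contact force between brush and gear above 0.2 N and horizontal distance between brush_tip and gear_top below 0.018 m and z of brush_tip in the frame of gear_top below 0.006 m), for 0.1 s.
3. the brush stands upright in the tray again, let go (x of brush_tip in the frame of tray_in between -0.042 and 0.042 m and y of brush_tip in the frame of tray_in between -0.042 and 0.042 m and z of brush_tip in the frame of tray_in between -0.006 and 0.006 m and angle between brush_center's own z axis and vertical below 0.12 rad and contact force between the fingers and brush below 0.05 N), for 0.3 s.
4. the cover lies on the unit under both snap hooks, both sprung back (x of cover_center in the frame of bay_rim between -0.007 and 0.007 m and y of cover_center in the frame of bay_rim between -0.005 and 0.005 m and z of cover_center in the frame of bay_rim between 0.019 and 0.0255 m and angle between cover_center's own z axis and vertical below 0.05 rad and angle between the y axis of cover_center and the y axis of bay_rim, either way round below 0.12 rad and value of joint each of hook_left, hook_right below 0.002 m and contact force between the fingers and cover below 0.5 N), for 0.2 s.
At the end, for the whole second after the job is handed in: Cover flat on the unit (within 7 mm across, 5 mm along, 2.5 mm in height, 0.12 rad turn, 0.05 rad tilt), both hooks sprung back over it (under 2 mm); brush upright (under 0.12 rad) on the tray floor; both released and at rest; pot upright within 30 mm of its start (all of step 3 and all of step 4 and linear speed of each of cover, brush below 0.02 m/s and angle between pot's own z axis and vertical below 0.1 rad and distance of pot from where it was at the start of the episode below 0.03 m); the robot touches nothing.
It fails at once if the pot is tipped over 0.3 rad or shifted more than 30 mm (angle between pot's own z axis and vertical above 0.3 rad or distance of pot from where it was at the start of the episode above 0.03 m).
It fails at once if the jar, the screwdriver or the carton is moved more than 30 mm (distance of any of jar, screwdriver, carton from where it was at the start of the episode above 0.03 m).
It also fails if it takes over 66 s, if anything falls off the work surface, if the arm or the gripper's body presses on something with over 40 N, if the wrist force passes 120 N, or if a joint passes its speed limit or range.

### The arm

A 6-joint arm with a two-finger parallel gripper is mounted at the origin on the work surface. World frame = base frame: x ahead of the robot, y to its left, z up, the work surface at z = 0. Lengths are in m, angles in rad, forces in N, time in s.
With the tool pointing down it reaches from about 0.35 to 0.725 m from the base axis. Payload 6 kg.
Tool frame: the origin (TCP) lies on the centre line of the jaws, within the pads' length; the fingertips stand 11 mm ahead of it and the grasp point (between the pads) lies 8 mm behind it; y points along the fingers, z is the direction in which the jaws open and shut, and the axes are right-handed (so a half turn about y gives the same grasp; the last joint's range is limited). The gripper opens to 85 mm and grips with 20 to 120 N. Pads are 22 mm wide; open, the fingers measure 114 mm over their backs; the gripper's body (76 mm by 85 mm) begins 54 mm behind the grasp point. The pads swing forward as they close: fully open they stand 13 mm farther back than shut.
Start: joints at [1.642, 0.04, 0.085, 0, -1.615, -0.334], TCP at [0.156, 0.579, 0.242] pointing down, gripper open.
Joint ranges: [-2.56, 2.56], [-1.29, 2.01], [-1.08, 1.49], [-3.29, 1.98], [-2.81, -0.18], [-2.99, 2.99]. Speed limits (rad/s): [2.57, 2.57, 3.01, 3.14, 3.14, 3.14].

### API

Orientations are given as a rotation vector (axis times angle).
In Python, from rig import robot, let_go, gripper_close, kinematics, status, vision, workorder gives the robot as it stands. The module is installed in compiled form; this text tells all that it offers. Calls block until the motion is done:
- robot.move_pose(position, orientation): joint-space move of the TCP to a pose.
- robot.servo_line(position, rotation=None, max_speed=0.15, guard=None): straight line of the TCP; rotation=None keeps the orientation; max_speed is the mean speed in m/s. With guard (N) it stops when the force on the tool has changed by that much, and returns True; else False.
- robot.movej(angles): joint-space move.
- let_go() and gripper_close(): open the fingers fully, or close them until they stop; the grip force is fixed at half the most.
- robot.dwell(seconds).
- kinematics.ik(position, orientation): joint angles nearest the present ones, or None.
- status.read_state(): the state.
- vision.capture(name): name is "side" or "top"; returns a dict with "image" (420x560x3 uint8, red, green, blue), "z_map" (420x560 float32, m along the optical axis (not along the pixel's ray), 0 where there is no reading), "fov_y" (degrees; the focal length in pixels is half the picture's height over the tangent of half this angle, whatever the lens; pixels are square), "cx", "cy" (the principal point, pixels), "cam_to_world" (4x4, takes a point from camera to world coordinates). Camera axes: x right, y down, z forward; pixel columns grow to the right and rows downward; lengths in m; the calibration is good to about 2 mm. A picture is of the moment at which its call begins.
A pose or a line that the arm cannot do raises robot.IKError and nothing moves.
- workorder.finish_job(): hands the job in, once; it reports no verdict.
The state is a dict: "t": time; "joint_positions": joint angles; "dq": joint speeds; "tau": joint torques, N m; "tool_pos": TCP position; "eef_rot": TCP orientation; "force": force on the tool from outside, world axes, zero at the start; "wrist_torque": the same for the moment, N m; "opening": finger opening in m.
Only numpy, scipy, OpenCV 4.12 (cv2) and the standard library are available. Lean on these libraries where they do the work, as an engineer would, in place of code of your own. Each camera call takes 0.05 s, during which the arm holds its last target. There are 200 camera calls.

## Working session

There is one attempt and no reset: what is moved stays moved. The work goes in short steps, each a Python script; the robot and the scene stay as the last script left them, time stands still between calls to the robot, and variables do not carry over. Pictures are saved under pics/ and viewed, about 8 in all and at most 12, crops included, and the job is handed in when it is done.

```bash
mkdir -p pics
python3 - <<'E'
from rig import *
import numpy as np,cv2,pickle
d={n:vision.capture(n) for n in("top","side")}
pickle.dump(d,open("c0.pkl","wb"))
for n in d:
    cv2.imwrite(f"pics/{n}0.png",cv2.resize(d[n]["image"][:,:,::-1],(784,588)))
    print(n,d[n]["fov_y"],d[n]["cx"],d[n]["cy"],np.round(d[n]["cam_to_world"],3).tolist(), (d[n]["z_map"]==0).mean())
s=status.read_state();print(s)
E
```

```text
top 42.65404882071105 281.17462535933 210.97095165726327 [[0.015, -0.998, 0.062, 0.444], [-1.0, -0.015, 0.003, -0.03], [-0.003, -0.062, -0.998, 1.453], [0.0, 0.0, 0.0, 1.0]] 0.004009353741496599
side 55.46004898830799 277.6893807026239 211.9112783587661 [[-0.996, -0.064, 0.063, 0.465], [-0.089, 0.757, -0.647, 0.641], [-0.007, -0.65, -0.76, 0.875], [0.0, 0.0, 0.0, 1.0]] 0.004162414965986395
{'t': 0.1, 'joint_positions': array([ 1.64171415e+00,  4.07777944e-02,  8.39357659e-02, -3.99465724e-04,
       -1.61553160e+00, -3.33732793e-01]), 'dq': array([ 0.00146193, -0.00163229,  0.00256285,  0.00185401, -0.00101602,
        0.00147503]), 'tau': array([-5.87555260e-03, -3.69338965e+01,  3.48284340e+01,  6.95181370e+00,
       -4.52700915e-03,  4.71033005e-06]), 'tool_pos': array([0.15571957, 0.57915261, 0.2413795 ]), 'eef_rot': array([-0.27496516, -2.07942606,  2.08283797]), 'force': array([-0.0572232 , -0.10499055,  0.15012467]), 'wrist_torque': array([-0.02602301,  0.0207428 ,  0.00179825]), 'opening': 0.08558972943669342}
```

View pics/top0.png

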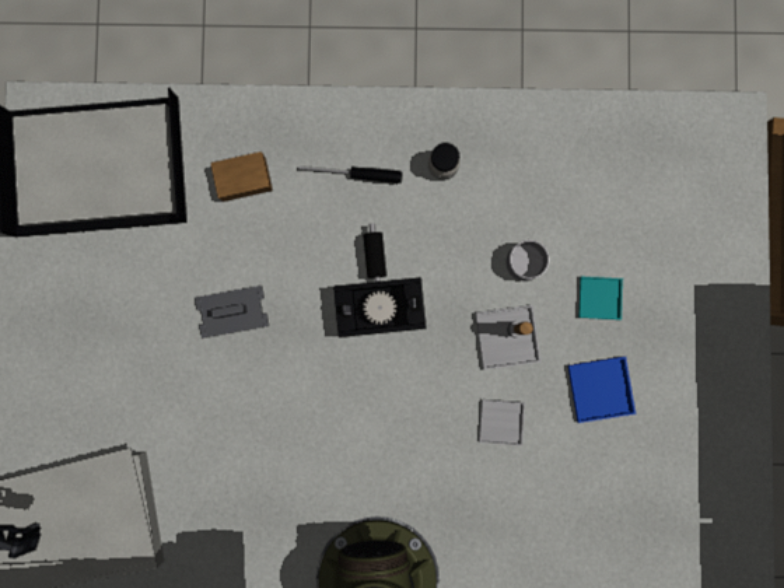

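View pics/side0.png

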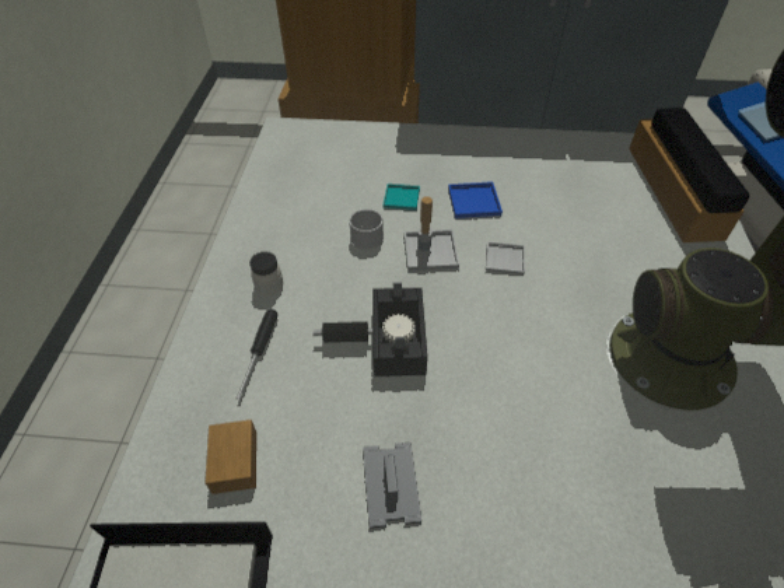

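The top view (784 px wide) shows four trays: grey large (507,337), grey small (501,422), turquoise (600,298) and blue (601,389). The larger grey one, which holds the brush with its top at (524,328), fits because it isn't blue or turquoise and is the larger of its colour. The pot is at (527,260), the unit's gear at (380,307), the cover at (231,312), the jar at (445,160), the screwdriver at (350,173) and the carton at (240,176).

```bash
cat > h.py <<'E'
import numpy as np,cv2
def cam(c):
    f=c["image"].shape[0]/2/np.tan(np.radians(c["fov_y"]/2)); return f,c["cx"],c["cy"],np.array(c["cam_to_world"])
def ray(c,uv,z):
    f,cx,cy,T=cam(c); uv=np.atleast_2d(uv).astype(float)
    d=np.c_[(uv[:,0]-cx)/f,(uv[:,1]-cy)/f,np.ones(len(uv))]@T[:3,:3].T
    return T[:3,3]+d*((z-T[2,3])/d[:,2])[:,None]
def cloud(c):
    f,cx,cy,T=cam(c);z=c["z_map"];v,u=np.indices(z.shape)
    return np.stack([(u-cx)/f*z,(v-cy)/f*z,z],-1)@T[:3,:3].T+T[:3,3]
def proj(c,p):
    f,cx,cy,T=cam(c);q=(np.atleast_2d(p)-T[:3,3])@T[:3,:3]
    return q[:,:2]/q[:,2:]*f+[cx,cy]
def box(m):  # m: Nx2 points -> minAreaRect
    return cv2.minAreaRect(m.astype(np.float32)*1000)
def roi(c,x0,x1,y0,y1):
    P=cloud(c);return P,(P[...,0]>x0)&(P[...,0]<x1)&(P[...,1]>y0)&(P[...,1]<y1)&(c["z_map"]>0)
E
python3 - <<'E'
from h import *; import pickle
d=pickle.load(open("c0.pkl","rb"))
c=d["top"]
W=lambda u,v,z:ray(c,[u/1.4,v/1.4],z)[0].round(3)
for n,u,v,z in [("tray",507,337,.01),("pot",527,260,.055),("gear",380,307,.045),("unit",377,307,.06),("cover",231,312,.01),("brushtop",524,328,.136),("jar",445,160,.075),("scr",350,173,.0),("carton",240,176,.045),("roller",374,255,.04)]:
    print(n,W(u,v,z))
for n in d:
    c=d[n]; print(n)
    def seg(name,ctr,r,zlo,zhi):
        P,m=roi(c,ctr[0]-r,ctr[0]+r,ctr[1]-r,ctr[1]+r)
        m&=(P[...,2]>zlo)&(P[...,2]<zhi)
        p=P[m]; b=box(p[:,:2]); print(name,len(p),"z",p[:,2].mean().round(4),"med",np.round(np.median(p[:,:2],0),4),"rect",np.round(b[0],1),np.round(b[1],1),round(b[2],1))
    c0=d["top"];g=lambda u,v,z:ray(c0,[u/1.4,v/1.4],z)[0]
    seg("table",g(300,400,0),.05,-.02,.02)
    seg("brushtop",g(524,328,.136),.04,.125,.15)
    seg("pot",g(527,260,.055),.06,.05,.065)
    seg("unit",g(377,307,.06),.09,.056,.066)
    seg("hooks",g(377,307,.06),.09,.08,.11)
    seg("covplate",g(231,312,.01),.09,.006,.03)
    seg("ridge",g(231,312,.046),.06,.04,.06)
    seg("tray",g(507,337,.01),.07,.010,.022)
    # gear by colour
    P,m=roi(c,*(g(380,307,.045)[0]+[-.06,.06]),*(g(380,307,.045)[1]+[-.06,.06]))
    w=(m&(c["image"].min(2)>140)&(P[...,2]>.03)).astype(np.uint8)
    v,u=np.nonzero(w); q=ray(c,np.c_[u,v],.045); print("gear",len(q),q.mean(0).round(4),cv2.minEnclosingCircle(q[:,:2].astype(np.float32)))
t=cv2.resize(d["top"]["image"][170:330,220:430][:,:,::-1],None,fx=3.8,fy=3.7,interpolation=cv2.INTER_CUBIC)
cv2.imwrite("pics/crop1.png",t)
E
```

```text
tray [ 0.458 -0.243  0.01 ]
pot [ 0.601 -0.272  0.055]
gear [0.51  0.    0.045]
unit [0.509 0.006 0.06 ]
cover [0.498 0.287 0.01 ]
brushtop [ 0.473 -0.254  0.136]
jar [ 0.783 -0.116  0.075]
scr [0.773 0.064 0.   ]
carton [0.754 0.27  0.045]
roller [0.608 0.014 0.04 ]
top
table 1394 z 0.001 med [0.3312 0.1524] rect [331.5 152. ] [100.1  99.7] 89.7
brushtop 81 z 0.1362 med [ 0.4737 -0.2559] rect [ 474.5 -256.3] [22.7 21.9] 25.2
pot 120 z 0.0552 med [ 0.6056 -0.2775] rect [ 604.7 -276.6] [72.1 73.5] 45.3
unit 1072 z 0.0607 med [0.5113 0.002 ] rect [516.9   1.8] [107. 164.] 6.8
hooks 52 z 0.0893 med [0.5104 0.0567] rect [511.5   1.6] [ 15.5 130.4] 6.3
covplate 1297 z 0.0107 med [0.4993 0.284 ] rect [497.8 287.3] [177.8 178.2] 0.9
ridge 140 z 0.0464 med [0.5007 0.2872] rect [500.4 286.8] [16.6 60.6] 11.9
tray 313 z 0.0142 med [ 0.4606 -0.2384] rect [ 456.5 -240. ] [116.8 120.8] 8.6
gear 258 [0.5102 0.0013 0.045 ] ((0.5239208936691284, 0.0018102014437317848), 0.039586249738931656)
side
table 1503 z 0.002 med [0.3308 0.1544] rect [330.5 151.9] [98.3 99.8] 0.0
brushtop 59 z 0.1353 med [ 0.4741 -0.2487] rect [ 473.4 -251.6] [21.9 23.1] 30.7
pot 119 z 0.055 med [ 0.6057 -0.2746] rect [ 605.4 -273.1] [70.5 75.3] 5.6
unit 1033 z 0.0616 med [0.5088 0.0289] rect [510.3   3.8] [ 95.4 167.1] 6.2
hooks 79 z 0.0896 med [ 0.5116 -0.0512] rect [510.7   2.4] [ 14.7 132.9] 6.0
covplate 1786 z 0.0116 med [0.4977 0.2983] rect [495.8 288.1] [194.7 133.8] 13.9
ridge 209 z 0.0472 med [0.4997 0.2913] rect [500. 290.] [15.9 59.6] 11.2
tray 258 z 0.0146 med [ 0.4553 -0.2281] rect [ 459.  -241.6] [110.4 116. ] 8.5
gear 236 [0.5104 0.0029 0.045 ] ((0.5093856453895569, 0.0049872263334691525), 0.027770064771175385)
```

View pics/crop1.png

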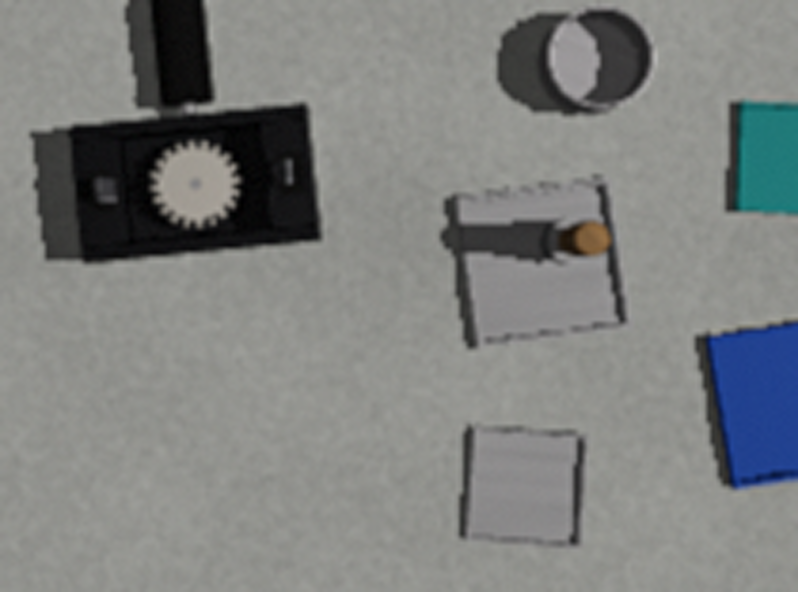

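The crop confirms it: the large grey tray holds the brush (590,240), and the smaller grey tray (525,485) is empty. Both views agree within about 3 mm, so I'll go for the brush.

```bash
cat >> h.py <<'E'
from scipy.spatial.transform import Rotation as R
def down(t): # jaws open along (cos t, sin t)
    a=np.array([np.cos(t),np.sin(t),0]);y=np.array([0,0,-1.]);return R.from_matrix(np.c_[np.cross(y,a),y,a]).as_rotvec()
BR=np.array([.474,-.254]);POT=np.array([.605,-.275]);UN=np.array([.5105,.0025]);TR=np.array([.4577,-.2408]);CV=np.array([.5003,.2885])
YU=np.radians(6.2);YC=np.radians(11.6)
E
python3 - <<'E'
from h import *; from rig import *
for t in (0,np.pi,np.pi/2,-np.pi/2):
    print(t,[None if (q:=kinematics.ik([*p,z],down(t))) is None else np.round(q,2)[[0,3,4,5]] for p,z in((BR,.0995),(POT,.25),(UN,.25),(CV,.025))])
print(R.from_rotvec(status.read_state()["eef_rot"]).as_matrix().round(2))
E
```

```text
0 [None, None, array([ 0.4 ,  0.  , -1.64,  2.74]), array([ 0.87,  0.  , -1.21,  2.27])]
3.141592653589793 [array([-0.12,  0.  , -1.36,  0.12]), array([-0.13,  0.  , -1.65,  0.13]), array([ 0.4 ,  0.  , -1.64, -0.4 ]), array([ 0.87,  0.  , -1.21, -0.87])]
1.5707963267948966 [array([-0.12, -0.  , -1.36, -1.45]), array([-0.13, -0.  , -1.65, -1.44]), array([ 0.4 , -0.  , -1.64, -1.97]), array([ 0.87, -0.  , -1.21, -2.44])]
-1.5707963267948966 [array([-0.12,  0.  , -1.36,  1.69]), array([-0.13,  0.  , -1.65,  1.7 ]), array([ 0.4 ,  0.  , -1.64,  1.17]), array([ 0.87,  0.  , -1.21,  0.7 ])]
[[-0.97 -0.   -0.26]
 [ 0.26 -0.   -0.97]
 [-0.   -1.    0.  ]]
```

Run:
```python
from h import *; from rig import *
import pickle
o=down(np.pi)
robot.move_pose([*BR,.20],o)
robot.servo_line([*BR,.0995],max_speed=.15,guard=8)
print(status.read_state()["tool_pos"],status.read_state()["force"])
gripper_close(); print(status.read_state()["opening"])
robot.servo_line([*BR,.205],max_speed=.15)
s=status.read_state();print(s["t"],s["tool_pos"],s["force"],s["opening"])
d={n:vision.capture(n) for n in("top","side")};pickle.dump(d,open("c1.pkl","wb"))
c=d["side"];u,v=proj(c,[*BR,.15])[0].astype(int);print(u,v,proj(c,[*BR,.11]),proj(c,[*BR,.242]))
cv2.imwrite("pics/s1.png",cv2.resize(c["image"][max(v-70,0):v+70,u-80:u+80][:,:,::-1],None,fx=4,fy=4))
```

```text
[ 0.47458194 -0.25422499  0.10066336] [0.00221723 0.79481584 0.08080163]
0.02287396684168926
5.4833 [ 0.47356299 -0.25367297  0.20349019] [-1.21595748 -0.16998534 -1.77760422] 0.022828863819456296
304 138 [[303.90760416 149.67960713]] [[306.05873434 111.47072181]]
```

View pics/s1.png

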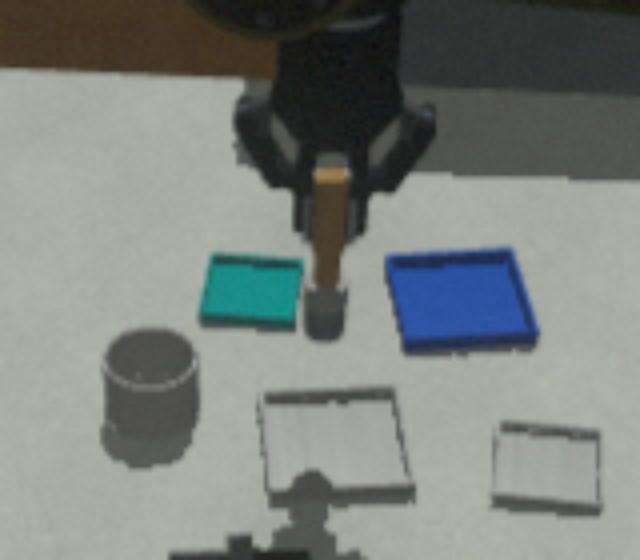

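The brush is held upright between the jaws, from (330,172) at the top to (325,335) at the bristle end, about where it was predicted. The pot is at (150,370). Next I dip, dab the gear and put the brush back.

Run:
```python
from h import *; from rig import *
import pickle
def st(n): s=status.read_state();print(n,round(s["t"],2),s["tool_pos"].round(4),s["force"].round(2),round(s["opening"],4))
robot.servo_line([*POT,.205],max_speed=.15)
print("hit",robot.servo_line([*POT,.125],max_speed=.1,guard=6)); robot.dwell(.3); st("dip")
d={n:vision.capture(n) for n in("top","side")};pickle.dump(d,open("c2.pkl","wb"))
robot.servo_line([*POT,.215],max_speed=.15)
robot.servo_line([*UN,.225],max_speed=.2); st("over")
robot.servo_line([*UN,.155],max_speed=.1,guard=6)
print("hit",robot.servo_line([*UN,.132],max_speed=.02,guard=4)); robot.dwell(.4); st("gear")
d={n:vision.capture(n) for n in("top","side")};pickle.dump(d,open("c3.pkl","wb"))
a=[]
for f,p in(("c2.pkl",[*POT,.08]),("c3.pkl",[*UN,.1])):
    c=pickle.load(open(f,"rb"))["side"];u,v=proj(c,p)[0].astype(int)
    a.append(cv2.resize(c["image"][v-60:v+60,u-45:u+45][:,:,::-1],None,fx=4,fy=4))
cv2.imwrite("pics/s23.png",np.hstack(a))
```

```text
hit False
dip 7.87 [ 0.6052 -0.275   0.1255] [ 0.22  0.16 -0.63] 0.0226
over 10.33 [0.5106 0.0019 0.2248] [-0.55 -0.56 -1.  ] 0.0227
hit True
gear 12.32 [0.5106 0.0024 0.1409] [ 0.56 -0.01  5.18] 0.0222
```

View pics/s23.png

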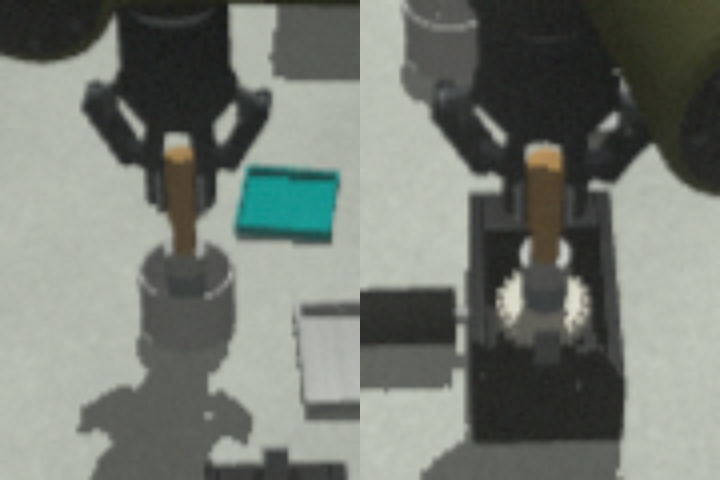

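Left: the bristle end is inside the pot (185,275). Right: the brush stands on the middle of the gear (545,300) with about 5 N. Now back to the tray.

Run:
```python
from h import *; from rig import *
import pickle
def st(n): s=status.read_state();print(n,round(s["t"],2),s["tool_pos"].round(4),s["force"].round(2),round(s["opening"],4))
robot.servo_line([*UN,.225],max_speed=.15)
robot.servo_line([*TR,.225],max_speed=.2)
robot.servo_line([*TR,.112],max_speed=.12,guard=6)
print("hit",robot.servo_line([*TR,.094],max_speed=.02,guard=3)); st("tray")
let_go(); robot.dwell(.3); st("open")
robot.servo_line([*TR,.23],max_speed=.15)
robot.move_pose([*CV,.16],down(YC+np.pi)); st("cover")
d={n:vision.capture(n) for n in("top","side")};pickle.dump(d,open("c4.pkl","wb"))
for n,c in d.items():
    P,m=roi(c,*(TR[0]+[-.06,.06]),*(TR[1]+[-.06,.06]))
    for lo,hi in((.02,.06),(.125,.15)):
        p=P[m&(P[...,2]>lo)&(P[...,2]<hi)];b=box(p[:,:2]);print(n,lo,len(p),np.round(b[0],1),np.round(b[1],1),p[:,2].mean())
a=[]
c=d["side"]
for p in([*TR,.05],[*CV,.06]):
    u,v=proj(c,p)[0].astype(int)
    a.append(cv2.resize(c["image"][v-60:v+60,u-45:u+45][:,:,::-1],None,fx=4,fy=4))
cv2.imwrite("pics/s4.png",np.hstack(a))
```

```text
hit True
tray 16.25 [ 0.4577 -0.2408  0.0999] [-0.88  0.11  3.33] 0.0227
open 17.18 [ 0.4572 -0.2405  0.0991] [ 0.68 -0.62 -0.56] 0.0855
cover 20.14 [0.5007 0.2877 0.1603] [ 0.3  -0.03 -0.29] 0.0859
top 0.02 74 [ 460.4 -244. ] [107.2 106.6] 0.04250983081935884
top 0.125 76 [ 457.6 -242.6] [20.8 22.3] 0.1362438546520033
side 0.02 0 [0. 0.] [0. 0.] nan
side 0.125 36 [ 454.2 -242.6] [15.5 24.6] 0.13628944177080482<stdin>:15: RuntimeWarning: Mean of empty slice.
  ret = ret.dtype.type(ret / rcount)
```

View pics/s4.png

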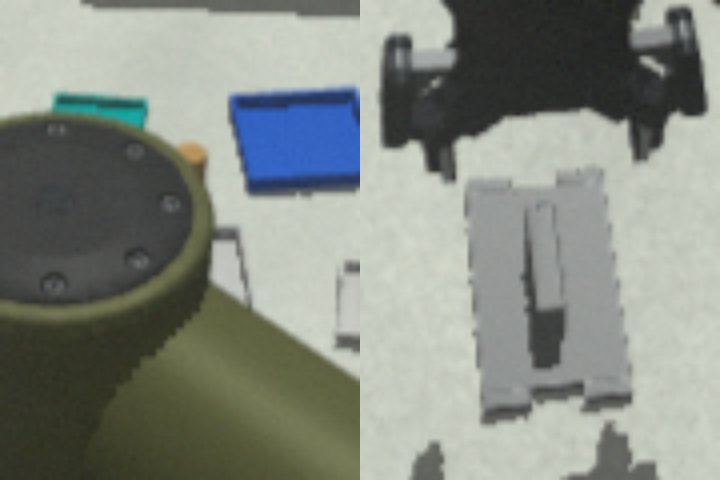

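The brush stands in its tray: its top is at z 0.136 and within 2 mm of the target in the top view, though the arm partly hides it in the side view. The jaws straddle the cover ridge (545,260). Now I grip the cover.

Run:
```python
from h import *; from rig import *
import pickle
def st(n): s=status.read_state();print(n,round(s["t"],2),s["tool_pos"].round(4),s["force"].round(2),round(s["opening"],4))
robot.servo_line([*CV,.026],max_speed=.12,guard=6); st("down")
gripper_close(); st("closed")
robot.servo_line([*CV,.19],max_speed=.15)
robot.servo_line([*UN,.19],rotation=down(YU+np.pi),max_speed=.2); robot.dwell(.2); st("over")
d={n:vision.capture(n) for n in("top","side")};pickle.dump(d,open("c5.pkl","wb"))
c=d["side"]
P,m=roi(c,.40,.62,-.11,.12); print("z hist",np.histogram(P[m][:,2],bins=np.arange(.14,.25,.01)))
q=m&(P[...,2]>.165)&(P[...,2]<.182); p=P[q]; b=box(p[:,:2]);print("plate",len(p),np.round(b,1) if 0 else b,p[:,2].mean())
u,v=proj(c,[*UN,.13])[0].astype(int)
cv2.imwrite("pics/s5.png",cv2.resize(c["image"][v-65:v+65,u-75:u+75][:,:,::-1],None,fx=4.5,fy=4.5))
print(u-75,v-65)
```

```text
down 21.51 [0.5008 0.2889 0.027 ] [-0.37  0.14  0.84] 0.0857
closed 22.15 [0.5004 0.2886 0.0263] [0.1  0.66 1.59] 0.0152
over 25.18 [0.5105 0.0031 0.1899] [ 0.06 -0.59 -1.75] 0.0153
z hist (array([  0,   0,  28, 863,  36,  54,  74, 145,  61, 151]), array([0.14, 0.15, 0.16, 0.17, 0.18, 0.19, 0.2 , 0.21, 0.22, 0.23, 0.24]))
plate 898 ((508.6549377441406, 17.24875259399414), (79.9879150390625, 106.2011489868164), 6.256141185760498) 0.17522992039379442
209 146
```

View pics/s5.png

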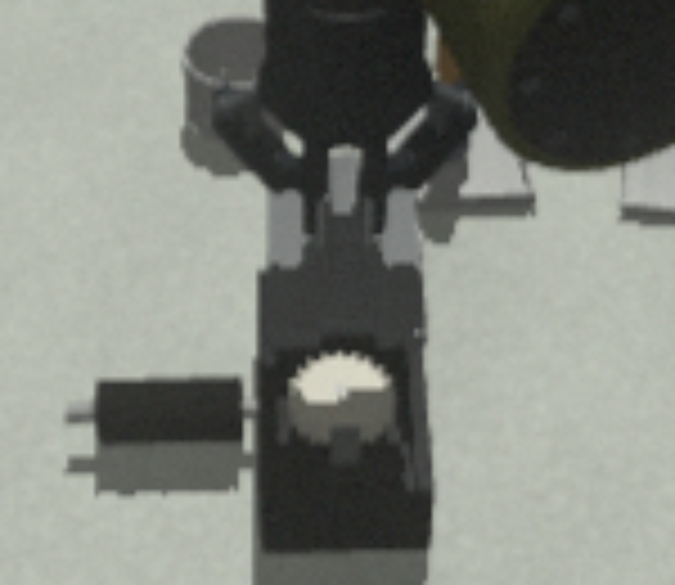

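The cover is held level, square to the unit and above it, with the plate spanning (270,230)–(425,260). The offset estimates from the two views are within about 1 mm. Now I push it on, guarded.

Run:
```python
from h import *; from rig import *
def st(n): s=status.read_state();print(n,round(s["t"],2),s["tool_pos"].round(4),s["force"].round(2),s["wrist_torque"].round(2),round(s["opening"],4))
X=[UN[0],.002]
robot.servo_line([*X,.126],max_speed=.1,guard=6); st("above")
for z,g in((.115,10),(.105,30),(.095,35),(.088,35),(.0855,35)):
    h=robot.servo_line([*X,z],max_speed=.03,guard=g); st((z,h))
    if h: break
```

```text
above 26.07 [0.5109 0.002  0.1268] [-0.05 -0.14 -0.1 ] [ 0.03  0.   -0.  ] 0.0154
(0.115, False) 26.58 [0.5105 0.002  0.1149] [ 0.62  0.44 -0.8 ] [-0.02 -0.03 -0.  ] 0.0151
(0.105, False) 27.07 [0.5111 0.0022 0.1055] [0.72 1.69 2.04] [ 0.55 -0.51  0.03] 0.0148
(0.095, False) 27.55 [0.5112 0.0022 0.0955] [2.72 2.46 2.92] [ 0.66 -1.08  0.06] 0.0149
(0.088, False) 27.93 [0.5093 0.0016 0.0866] [ 0.91  0.31 -2.1 ] [-0.03 -0.01  0.  ] 0.0152
(0.0855, False) 28.18 [0.5103 0.0016 0.0862] [-3.37 -0.56  5.64] [0.02 0.96 0.03] 0.0153
```

Run:
```python
from h import *; from rig import *
import pickle
def st(n): s=status.read_state();print(n,round(s["t"],2),s["tool_pos"].round(4),s["force"].round(2),round(s["opening"],4))
X=[UN[0],.002]
print(robot.servo_line([*X,.0835],max_speed=.02,guard=18)); st("push")
robot.servo_line([*X,.0862],max_speed=.03)
let_go(); robot.dwell(.3); st("open")
robot.servo_line([*X,.2],max_speed=.12)
robot.move_pose([.35,.35,.28],down(YC+np.pi)); st("clear")
d={n:vision.capture(n) for n in("top","side")};pickle.dump(d,open("c6.pkl","wb"))
def seg(c,name,ctr,r,lo,hi):
    P,m=roi(c,ctr[0]-r,ctr[0]+r,ctr[1]-r,ctr[1]+r)
    p=P[m&(P[...,2]>lo)&(P[...,2]<hi)]
    if len(p)<5: print(name,"none");return
    b=box(p[:,:2]);print(name,len(p),"z",np.median(p[:,2]).round(4),np.round(b[0],1),np.round(b[1],1),round(b[2],1))
for n,c in d.items():
    print(n); seg(c,"ridge",UN,.045,.1,.115); seg(c,"plate",UN,.1,.0655,.076); seg(c,"hooks",UN,.09,.083,.098); seg(c,"brush",TR,.05,.125,.15); seg(c,"pot",POT,.06,.05,.065)
a=[]
for c,p in((d["side"],[*UN,.08]),(d["side"],[*TR,.06])):
    u,v=proj(c,p)[0].astype(int)
    a.append(cv2.resize(c["image"][v-55:v+55,u-40:u+40][:,:,::-1],None,fx=5,fy=5))
cv2.imwrite("pics/s6.png",np.hstack(a))
```

```text
False
push 28.43 [0.5105 0.0015 0.0862] [-8.65  1.36 15.13] 0.0152
open 29.67 [0.5105 0.002  0.0862] [-0.52 -0.01  0.95] 0.0855
clear 32.23 [0.3504 0.3494 0.2797] [ 0.13  0.99 -0.98] 0.0852
top
ridge 151 z 0.1066 [510.5  -0.6] [15.9 58.6] 6.7
plate 1278 z 0.0706 [511.   2.] [ 93.6 159.6] 6.6
hooks 43 z 0.0917 [509.9   1.4] [ 15.7 130.4] 6.8
brush 77 z 0.1365 [ 457.6 -242.9] [21.  22.4] 85.0
pot 123 z 0.0548 [ 605.  -276.8] [73.3 71.7] 89.2
side
ridge 128 z 0.1073 [509.1   2.9] [15.  60.9] 4.7
plate 1024 z 0.0719 [512.7   6.4] [ 87.8 141.6] 4.9
hooks 80 z 0.0911 [510.1   3.3] [ 15.8 131.9] 6.0
brush 64 z 0.1364 [ 457.8 -239.8] [22.4 23.3] 37.6
pot 119 z 0.0552 [ 605.5 -273.3] [70.8 73.1] 4.9
```

View pics/s6.png

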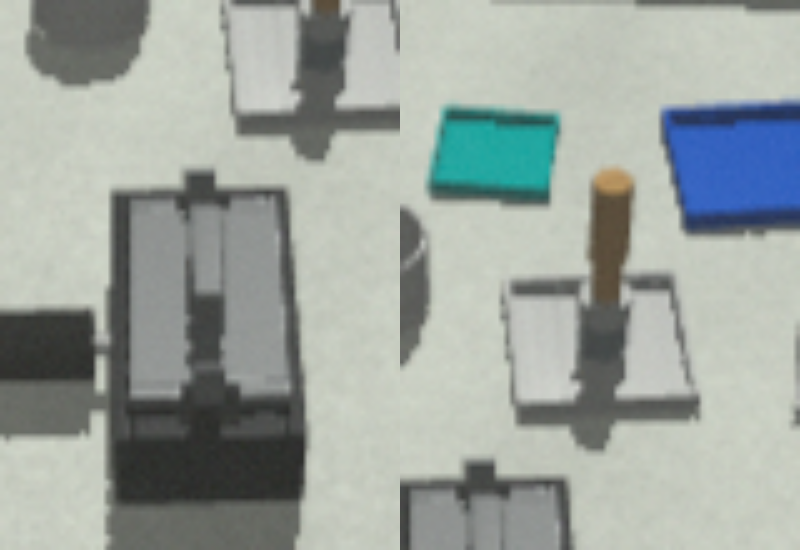

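The cover is flush on the unit with a hook in each notch (200,180 and 207,385). The brush stands upright in the tray (612,185 to 605,350). The numbers agree, so I'm handing in.

```bash
python3 -c "
from rig import *
workorder.finish_job();print(status.read_state()['t'])"
```

```text
the job is handed in; nothing more can be done
the job is handed in; nothing more can be done
```

I did all the steps in order and handed the job in, with the arm clear at about 32 s. The hand-in reports no verdict.

**Brush:** I dipped the bristle end about 25 mm below the pot's rim, with no contact felt. I then touched it down on the middle of the gear with about 5 N and stood it in the larger grey tray. In the last pictures it is upright, with its top at z 0.136 and within about 2 mm of the tray centre.

**Cover:** It went down until it stopped at the expected height, then took a 15 N push. The last views show:
- **Height:** the plate top is at z 0.071–0.072 and the ridge top at 0.107, which is flush within about 1–2 mm.
- **Hooks:** they span 130–132 mm, the same as before the push, so I take them as sprung back. I could not read the hook joints themselves.

**Pot:** it is within 1 mm of its starting position.

**What disagreed:** the two cameras differ by about 3 mm in y. They put the cover 2.0 mm (top) and 0.4 mm (side) off the hook midpoint along the unit, both inside the 5 mm allowed. The turn between the cover and the hooks reads between 0.1° and 1.3°, also within tolerance.

I did not measure the jar, screwdriver and carton again at the end. The arm never went near them.

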